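# Clear the printing bed and take its hardness reading

## Robot

A 6-joint arm with a two-finger parallel gripper is mounted at the origin on the work surface. World frame = base frame: x ahead of the robot, y to its left, z up, the work surface at z = 0. Lengths are in mm, angles in rad, forces in N, time in s.
With the tool pointing down it reaches from about 275 to 825 mm from the base axis. Payload 5.2 kg.
Tool frame: the origin (TCP) lies at the very end of the fingers, on their centre line; the grasp point (between the pads) lies 19 mm behind it; z points along the fingers, y is the line along which they close (so a half turn about z gives the same grasp; the last joint's range is limited). The gripper opens to 93 mm and grips with 3 to 60 N. Pads are 15 mm wide; open, the fingers measure 128 mm over their backs; the gripper's body (75 mm by 188 mm) begins 65 mm behind the grasp point.
Start: joints at [-1.368, 0.259, 1.535, -0, 1.348, -0.203], TCP at [217.135, -505.329, 218.653] pointing down, gripper open.
Joint ranges: [-3.14, 3.14], [-0.91, 2.08], [0.19, 2.58], [-1.22, 4.36], [0.22, 2.71], [-3.12, 3.12]. Speed limits (rad/s): [2.57, 2.57, 3.14, 3.14, 3.14, 3.14].

## Interface

Orientations are given as [roll, pitch, yaw] about the fixed x, y, z axes, in that order (R = Rz(yaw) Ry(pitch) Rx(roll)).
In Python, from bench import robot gives the robot as it stands. The module is installed in compiled form; this text tells all that it offers. Calls block until the motion is done:
- robot.move_ptp(position, orientation): joint-space move of the TCP to a pose.
- robot.move_linear(position, ori=None, speed=150, f_stop=None): straight line of the TCP; ori=None keeps the orientation; speed is the mean speed in mm/s. With f_stop (N) it stops when the force on the tool has changed by that much, and returns True; else False.
- robot.move_j(angles): joint-space move.
- robot.move_gripper(opening): opening from 0.0 (shut) to 1.0 (fully open); the grip force is fixed at half the most; returns when the fingers have stopped.
- robot.sleep(seconds).
- robot.inverse_kinematics(position, orientation): joint angles nearest the present ones, or None.
- robot.get_image(name): name is "scene" or "top" or "wrist"; returns a dict with "img" (400x640x3 uint8, blue, green, red), "fovy" (degrees; the focal length in pixels is half the picture's height over the tangent of half this angle, whatever the lens; pixels are square), "cx", "cy" (the principal point, pixels), "eye" and "orientation" of the camera in the world. Camera axes: x right, y down, z forward; pixel columns grow to the right and rows downward; lengths in mm; the calibration is good to about 2 mm. The wrist camera is an equidistant fisheye: a pixel r from the principal point sees the ray r / f radians off the axis. A picture is of the moment at which its call begins. There is no depth.
A pose or a line that the arm cannot do raises robot.MotionError and nothing moves.
- robot.hand_in(): hands the job in; it is judged then, once.
Readings, each from a call of its own:
- robot.current_t(): time.
- robot.current_qpos(): joint angles.
- robot.current_joint_vel(): joint speeds.
- robot.current_joint_efforts(): joint torques, N m.
- robot.current_tcp_pos(): TCP position.
- robot.current_eef_rot(): TCP orientation.
- robot.current_contact_force(): force on the tool from outside, world axes, zero at the start.
- robot.current_ft_torque(): the same for the moment, N m.
- robot.current_gripper_width(): opening from 0.0 (shut) to 1.0 (fully open).
- robot.current_finger_force(): force on a finger pad.
Only numpy, scipy, OpenCV 4.12 (cv2) and the standard library are available. Lean on these libraries where they do the work, as an engineer would, in place of code of your own. Each camera call takes 0.05 s, during which the arm holds its last target. There are 200 camera calls.

## Task

A carved block has been left on the red dot of the sloping rubber printing bed: lift it off, lay it right way up (handle up) in the open drawer and push the drawer fully shut. Then take the yellow hardness gauge out of its holder and hold it square to the sloping bed with its plunger on the red dot, pressed gently so that the plunger is about half way in, and finish while still holding it there. Leave everything else where it is.

Things in the scene. Friction and masses are not known exactly. Their poses are not given: they have to be found in the camera images.
- spot (a point): centre of the red dot (20 mm across) at the centre of the fixed sloping printing bed's top: a dark green rubber face 180 x 150 mm, rigid to the touch, in a wooden frame. 42 mm above the table; the face slopes 15 degrees (0.26 rad). z axis = the face's outward normal (leans towards the robot), x up the slope, y across. The carved block covers the dot at the start
- block_handle (a point): grip point of the reddish-brown carved printing block that lies on the bed: base 90 (x) x 70 (y) x 25 mm, on it a wooden handle bar 60 (x) x 24 (y) mm that rises from 24 to 57 mm above the underside. The point is in the handle, on the block's axis, 42 mm above the underside, 15 mm below the top. z axis = up out of the handle. About 0.22 kg
- block_centre (a point): the same block: the point on its axis half-way up, 28.5 mm above its underside; same axes
- drawer_floor (a point): point on the drawer's inner floor, mid-width, 57 mm behind the front's inner face; moves with the drawer. Low fixed wooden cabinet 240 x 260 x 125 mm high. Drawer inside 195 (x) x 218 (y) mm, walls 81 mm high; floor 22 mm above the table. x axis = inwards, the way it slides shut; z up. The cabinet's roof, 103 mm above this floor, begins at x = -63 mm + the opening and covers all beyond
- cab_drawer0_handle (a point): middle of the drawer's brass bar handle, 120 mm long across the front, 35 mm out from the drawer's front, 38 mm below the cabinet's top; it moves with the drawer; x axis = inwards
- cab_drawer0 (a joint): how far the drawer is open, m: 0 = fully shut, at most 0.166; it slides with about 1 N of friction and stays where it is left
- gauge_grip (a point): centre of the upright body of the yellow hardness gauge, 28 (x) x 30 (y) x 90 mm, black band round the middle. z axis up along the gauge. The plunger's tip, when out, lies 81 mm below this point on that axis. It stands loosely, plunger down, its nose in a fixed round steel holder 50 mm high, 68 mm across; lift it 40 mm or more along its axis to free it. About 0.17 kg
- gauge_tip (a point): tip of the gauge's steel plunger (8 mm thick, moves with it); z axis as the gauge's
- plunger (a joint): how far the plunger is pushed into the gauge, m: 0 = out, 0.012 = fully in. A spring pushes it out with 1.5 N at 0, 4.5 N at 0.006 and 7.5 N at 0.012; beyond that the gauge is rigid
- cup_rim (a point): centre of the mouth of the terracotta cup, 68 mm across, 85 mm high: leave it alone. Cup and gauge holder may stand in each other's places
- spare: dark brown spare carved block of the same shape on the table behind the bed, 57 mm high: leave it alone; origin under its centre
- spare_top: brown spare carved block of the same shape on top of the cabinet: leave it alone; origin under its centre
- jar: amber glass jar, 64 mm across, 90 mm high, at the back of the table: leave it alone; origin under its centre
Things that resemble listed ones, but are neither listed nor needed, are in the scene too. Leave any blue or pink look-alike of the part that bears block_handle alone. What is shaped like the part that bears gauge_grip but blue is not meant.

How it is judged (in metres and radians):
On the way, in this order (a step that is already met when the one before it is completed fails the run):
1. the carved block lies in the open drawer (x of block_centre in the frame of drawer_floor between -0.057 and 0.137 m and y of block_centre in the frame of drawer_floor between -0.109 and 0.109 m and z of block_centre in the frame of drawer_floor below 0.04 m and angle between block_centre's own z axis and vertical below 0.2 rad and value of joint cab_drawer0 above 0.02 m), for 0.2 s.
2. the drawer is fully shut with the block in it (x of block_centre in the frame of drawer_floor between -0.057 and 0.137 m and y of block_centre in the frame of drawer_floor between -0.109 and 0.109 m and z of block_centre in the frame of drawer_floor below 0.04 m and angle between block_centre's own z axis and vertical below 0.2 rad and value of joint cab_drawer0 below 0.006 m), for 0.2 s.
3. the gauge is on the red dot, square to the bed, with its plunger part-way in (distance between gauge_tip and spot below 0.01 m and angle between the z axis of gauge_grip and the z axis of spot, either way round below 0.12 rad and value of joint plunger between 0.002 and 0.01 m), for 0.2 s.
At the end, for the whole second after the job is handed in: The gripper still holds the gauge, at rest, with the plunger's tip inside the red dot (10 mm of its centre), the gauge within 0.12 rad (7 degrees) of square to the bed's face, the plunger 2 to 10 mm in (force 1 to 12 N); the drawer is shut to 6 mm with the carved block lying right way up in it (all of step 2 and all of step 3 and contact force between gauge and bed between 1 and 12 N and contact force between gauge and the fingers above 2 N and linear speed of gauge below 0.02 m/s); the arm keeps its last pose, push and grip.
It fails at once if the gauge is rammed into the bed (over 20 N) (contact force between gauge and bed above 20 N).
It fails at once if a bystander is pushed away or knocked over (30 mm) (distance of any of cup_rim, spare, spare_top, jar from where it was at the start of the episode above 0.03 m).
It also fails if it takes over 70 s, if anything falls off the work surface, if the arm or the gripper's body presses on something with over 40 N, if the wrist force passes 120 N, or if a joint passes its speed limit or range.

## Working session

There is one attempt and no reset: what is moved stays moved. The work goes in short steps, each a Python script; the robot and the scene stay as the last script left them, time stands still between calls to the robot, and variables do not carry over. Pictures are saved under pics/ and viewed, at most 10 in all, crops included, and the job is handed in when it is done.

```bash
mkdir -p pics; cat > h.py <<'E'
from bench import robot
import numpy as np, cv2
from scipy.spatial.transform import Rotation as R
def rot(o):
    o=np.array(o,float)
    return o if o.shape==(3,3) else (R.from_quat(o).as_matrix() if o.size==4 else R.from_euler('xyz',o).as_matrix())
def ray(c,u,v):
    f=c['img'].shape[0]/2/np.tan(np.radians(c['fovy'])/2)
    x,y=u-c['cx'],v-c['cy']
    if c.get('fish'):
        r=np.hypot(x,y)+1e-9;t=r/f; d=np.array([x/r*np.sin(t),y/r*np.sin(t),np.cos(t)])
    else: d=np.array([x/f,y/f,1])
    return rot(c['orientation'])@d
def at_z(c,u,v,z):
    d=ray(c,u,v);e=np.array(c['eye']);return e+d*(z-e[2])/d[2]
def tri(c1,p1,c2,p2):
    A=[];b=[]
    for c,p in((c1,p1),(c2,p2)):
        d=ray(c,*p);d/=np.linalg.norm(d);P=np.eye(3)-np.outer(d,d);A.append(P);b.append(P@np.array(c['eye']))
    x=np.linalg.lstsq(np.vstack(A),np.hstack(b),rcond=None)[0]
    return x
def get(n,save=None):
    c=robot.get_image(n);c['fish']=n=='wrist'
    if save: cv2.imwrite(f'pics/{save}.png',c['img']);import pickle;pickle.dump(c,open(f'pics/{save}.pkl','wb'))
    return c
def load(s):
    import pickle;return pickle.load(open(f'pics/{s}.pkl','rb'))
E
python3 - <<'E'
from h import *
for n in('scene','top'):
    c=get(n,n+'0');print({k:v for k,v in c.items() if k!='img'})
E
```

```text
{'fovy': 46.68688408620375, 'cx': 321.223503264553, 'cy': 197.774738419331, 'eye': array([1293.04810461, -268.87827522,  703.92891121]), 'orientation': array([-2.19856642,  0.0124705 ,  1.21883018]), 'fish': False}
{'fovy': 49.995411326319775, 'cx': 318.42291749354905, 'cy': 199.29904190268294, 'eye': array([ 400.92582761,   -1.70936981, 1146.65854912]), 'orientation': array([-3.00286096,  0.02367309, -1.59695458]), 'fish': False}
```

View pics/scene0.png

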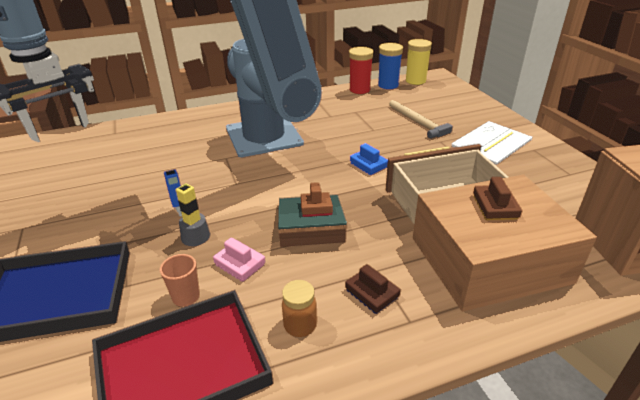

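View pics/top0.png

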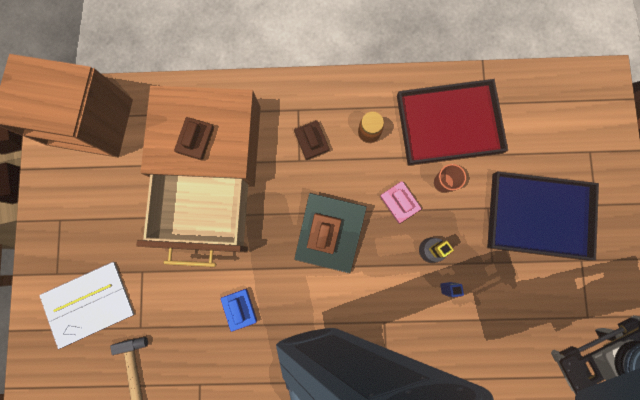

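The scene shows the bed with the block near top pixel (323,233), drawer open to about (195,210) with its handle at (190,263), the gauge in its holder at (440,249), and look-alikes to avoid (pink, blue). I'll enlarge these.

```bash
python3 - <<'E'
from h import *
c=load('top0')['img']
def z(u,v,w,h,s):
    im=cv2.resize(c[v:v+h,u:u+w],None,fx=s,fy=s,interpolation=cv2.INTER_CUBIC)
    for k in range(0,w,10): cv2.putText(im,str(u+k),(k*s,8),0,.3,(255,255,255),1);cv2.line(im,(k*s,8),(k*s,14),(255,255,255),1)
    for k in range(10,h,10): cv2.putText(im,str(v+k),(0,k*s+3),0,.3,(255,255,255),1);cv2.line(im,(20,k*s),(26,k*s),(255,255,255),1)
    return im
a=z(290,185,80,95,6);b=z(415,225,53,80,6)
H=max(a.shape[0],b.shape[0]);pad=lambda i:cv2.copyMakeBorder(i,0,H-i.shape[0],0,0,0)
cv2.imwrite('pics/c1.png',np.hstack([pad(a),pad(b)]))
cv2.imwrite('pics/c2.png',z(130,80,140,195,3))
E
```

```text
(no output)
```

View pics/c1.png

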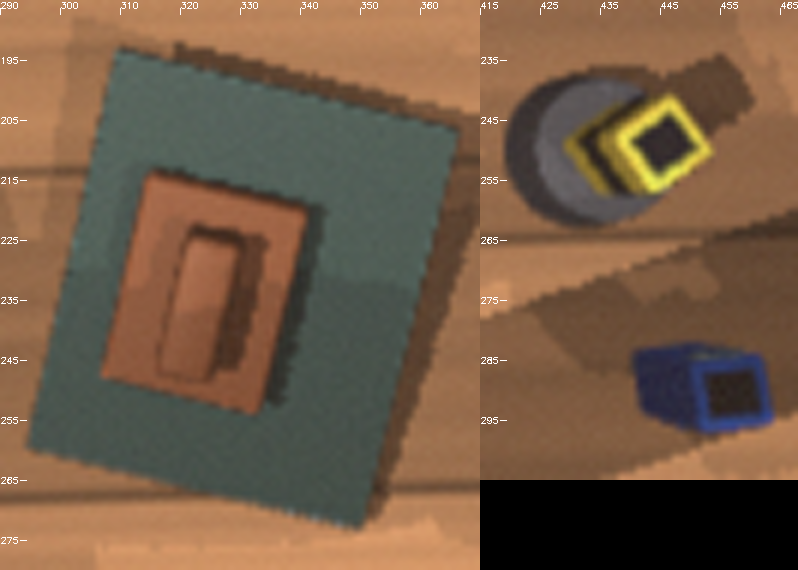

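View pics/c2.png

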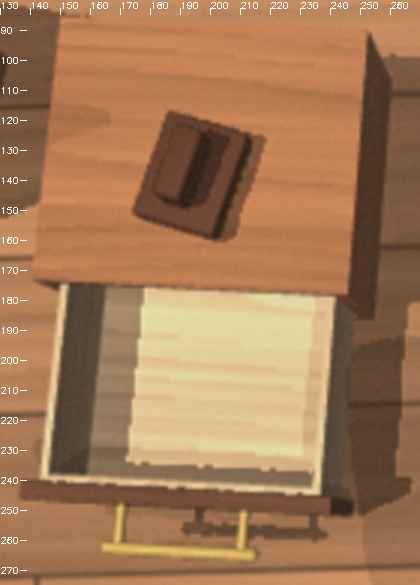

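```bash
cat > m.py <<'E'
from h import *
c=load('top0');s=load('scene0')
def P(x,y):return (290+x/6,185+y/6)
def G(x,y):return (415+(x-480)/6,225+y/6)
def D(x,y):return (130+x/3,80+y/3)
p=lambda n,v:print(n,np.round(v,1))
f=lambda q,z:at_z(c,*q,z)
A,B,C,Dd=f(P(118,48),65.3),f(P(458,128),65.3),f(P(362,528),18.7),f(P(28,448),18.7)
spot=(A+B+C+Dd)/4;up=(A+B-C-Dd)/2;p('spot',spot);p('up',up);p('len',[np.linalg.norm(up),np.linalg.norm(A-B),np.linalg.norm(C-Dd)])
print('yawbed',np.arctan2(up[1],up[0]), 'across', [np.arctan2(*(v)[[1,0]]) for v in (A-B,Dd-C)])
h=[f(P(*q),97) for q in((190,235),(240,245),(212,382),(158,375))]
hm=sum(h)/4;p('handle top',hm);d=h[0]+h[1]-h[2]-h[3];print('yaw',np.arctan2(d[1],d[0]),np.linalg.norm(d)/2)
n=[-np.sin(.262)*np.cos(np.arctan2(up[1],up[0])),-np.sin(.262)*np.sin(np.arctan2(up[1],up[0])),np.cos(.262)]
p('exp handle top if on spot',spot+57*np.array(n))
b=[f(P(*q),42+25*.966) for q in((148,170),(308,208),(258,415),(102,378))];p('block base top c',sum(b)/4-25*np.array(n))
d=b[0]+b[1]-b[2]-b[3];print('base yaw',np.arctan2(d[1],d[0]))
g=[f(G(*q),140) for q in((670,95),(712,150),(655,193),(612,140))];p('gauge top',sum(g)/4);p('corners',np.array(g))
for i in range(4):e=g[(i+1)%4]-g[i];print(np.linalg.norm(e),np.arctan2(e[1],e[0]))
# holder top/outer circle, base centre
p('holder top c',f(G(597,152),50));p('holder w',np.linalg.norm(f(G(537,152),50)-f(G(657,152),50)))
p('tri gauge top',tri(c,G(662,144),s,(185.5,187)))
p('blue',f(G(732,392),140))
h1,h2=f(D(103,547),87),f(D(256,555),87);p('dh',[h1,h2,(h1+h2)/2]);print(np.linalg.norm(h1-h2))
c1,c2=f(D(35,278),125),f(D(350,297),125);p('cab front',[c1,c2]);e=c1-c2;print(np.linalg.norm(e),'inward yaw',np.arctan2(e[1],e[0])-np.pi/2)
w1,w2=f(D(43,479),103),f(D(322,493),103);p('inner front',[w1,w2])
p('cup',f((452,178),85));p('jar',f((373,120),90));p('pink',f((400,202),40))
E
python3 m.py
```

```text
spot [466.6  -7.2  42. ]
up [167.2 -44.7  46.6]
len [179.2 147.9 148.6]
yawbed -0.26117871411959337 across [np.float64(1.307786547968169), np.float64(1.312543057895399)]
handle top [456.1   9.7  97. ]
yaw -0.2415280304905752 57.53199425019599
exp handle top if on spot [452.4  -3.4  97.1]
block base top c [471.    6.5  42. ]
base yaw -0.25554024600426534
gauge top [ 417.1 -272.5  140. ]
corners [[ 436.  -276.8  140. ]
 [ 414.4 -291.4  140. ]
 [ 398.6 -268.5  140. ]
 [ 419.3 -253.4  140. ]]
26.062112510766458 -2.5438690288733623
27.869644187335098 2.1754158137140065
25.648733554578833 0.6318750774397518
28.751449645118946 -0.9514888608295476
holder top c [ 416.1 -269.3   50. ]
holder w 50.2
tri gauge top [ 417.7 -269.4  140.5]
blue [ 322.8 -292.7  140. ]
dh [[403.9 403.5  87. ]
 [394.1 277.   87. ]
 [399.  340.2  87. ]]
126.87552598415814
cab front [[622.9 450.2 125. ]
 [599.2 191.9 125. ]]
259.38322445057486 inward yaw -0.09147726010911184
inner front [[460.1 448.1 103. ]
 [442.5 219.3 103. ]]
cup [ 593.7 -315.6   85. ]
jar [ 748.8 -124.8   90. ]
pink [ 542.8 -190.8   40. ]
```

```bash
cat >> h.py <<'E'
def ori(zdir,ydir):
    """tool orientation with z along zdir, y near ydir; the flip that needs least joint travel is chosen in go()"""
    z=np.array(zdir,float);z/=np.linalg.norm(z);y=np.array(ydir,float);y-=z*(y@z);y/=np.linalg.norm(y)
    return np.column_stack([np.cross(y,z),y,z])
def best(pos,M):
    q0=np.array(robot.current_qpos());o=[]
    for s in(1,-1):
        e=R.from_matrix(M@np.diag([s,s,1])).as_euler('xyz');q=robot.inverse_kinematics(list(pos),list(e))
        if q is not None:o.append((np.abs(np.array(q)-q0).max()+(9 if abs(q[5])>2.9 else 0),list(e)))
    return min(o,key=lambda t:t[0])[1]
N=lambda yaw:np.array([-np.sin(.2618)*np.cos(yaw),-np.sin(.2618)*np.sin(yaw),np.cos(.2618)])
E
python3 - <<'E'
from h import *
print('blue tri',tri(load('top0'),(457,290.3),load('scene0'),(172,172)))
yaw=-.25;n=N(yaw);ht=np.array([456.5,10,97.]);tgt=ht-28*n
M=ori(-n,[-np.sin(yaw),np.cos(yaw),0])
pre=tgt+100*n
e=best(pre,M);print(e,robot.inverse_kinematics(list(pre),e))
robot.move_gripper(0.6)
robot.move_ptp(list(pre),e)
print(robot.current_t(),robot.current_tcp_pos())
c=get('wrist','w1');s=get('scene','s1')
E
```

```text
blue tri [ 322.5962648  -292.25302053  127.38741211]
[np.float64(3.141592653589793), np.float64(0.26180000000000003), np.float64(2.891592653589793)] [-0.21397844 -0.05661427  2.06315426 -0.01216007  0.87345124 -1.52819193]
2.925 [438.94109298  13.97101128 166.79225798]
```

View pics/w1.png

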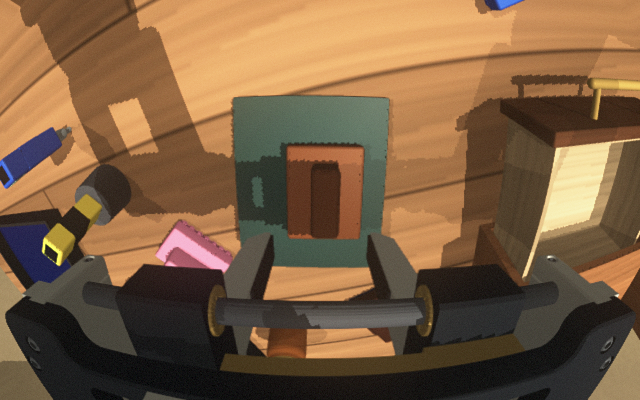

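The wrist view shows the handle at (325,200) centred between the fingers (272 and 370), square to them. I'll go ahead and grasp it.

```bash
python3 - <<'E'
from h import *
yaw=-.25;n=N(yaw);ht=np.array([456.5,10,97.]);tgt=ht-28*n
print('stop',robot.move_linear(list(tgt),speed=80,f_stop=6),robot.current_tcp_pos()-tgt)
robot.move_gripper(0.0)
print('w',robot.current_gripper_width()*93,robot.current_finger_force())
robot.move_linear(list(tgt+130*n),speed=120)
print('w',robot.current_gripper_width()*93,robot.current_finger_force(),robot.current_contact_force())
cy=-.09;ix=np.array([np.cos(cy),np.sin(cy),0]);iy=np.array([-np.sin(cy),np.cos(cy),0])
place=np.array([451.5,334.5,0])+ix*(57+20);place[2]=200
M=ori([0,0,-1],iy);e=best(place,M)
robot.move_ptp(list(place),e)
print(robot.current_t(),robot.current_tcp_pos(),robot.current_gripper_width()*93)
get('wrist','w2');get('top','t2');get('scene','s2')
im=cv2.resize(load('top0')['img'],None,fx=.01,fy=.01)
t=load('t2')['img'][150:320,120:400];s=load('s2')['img'][100:300,220:520]
cv2.imwrite('pics/v2.png',np.hstack([load('w2')['img'][:, ::1][:400,:640][::1]][0:1]))
E
```

```text
stop False [ 0.28229826 -0.05026189  0.44097009]
w 23.432851262010367 29.99292880296707
w 24.058945218452113 29.986945688724518 [ 0.26079814 -0.1336902  -2.56319559]
7.5 [528.23401374 326.44866188 199.85917937] 23.987085529100746
```

View pics/w2.png

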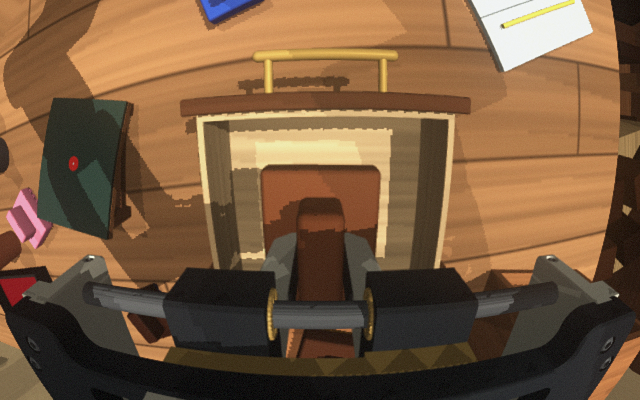

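The block is held (width 24 mm) and sits inside the drawer walls (198–455 px), clear of the front. I'll lower it, release, and push the drawer shut.

```bash
python3 - <<'E'
from h import *
p=np.array(robot.current_tcp_pos())
robot.move_linear([p[0],p[1],62],speed=100,f_stop=8)
print('stop',robot.move_linear([p[0],p[1],46],speed=20,f_stop=4),robot.current_tcp_pos(),robot.current_contact_force())
robot.move_gripper(0.6);robot.sleep(.3)
robot.move_linear([p[0],p[1],190],speed=150)
robot.move_gripper(0.0)
cy=-.09;ix=np.array([np.cos(cy),np.sin(cy),0])
h=np.array([399,340.2,0]);e=list(robot.current_eef_rot())
a=h-ix*45;
robot.move_linear([a[0],a[1],190],speed=250)
robot.move_linear([a[0],a[1],72],speed=150,f_stop=10)
print(robot.current_t(),robot.current_tcp_pos())
get('top','t3');get('wrist','w3')
cv2.imwrite('pics/v3.png',np.hstack([cv2.resize(load('t3')['img'][130:300,110:280],(400,400)),cv2.resize(load('w3')['img'],(400,400))]))
E
```

```text
stop True [528.75124171 325.93526344  50.77746718] [ 0.6058675  -0.33424668  3.83613042]
14.6333 [355.05935776 344.48058603  72.49500805]
```

View pics/v3.png

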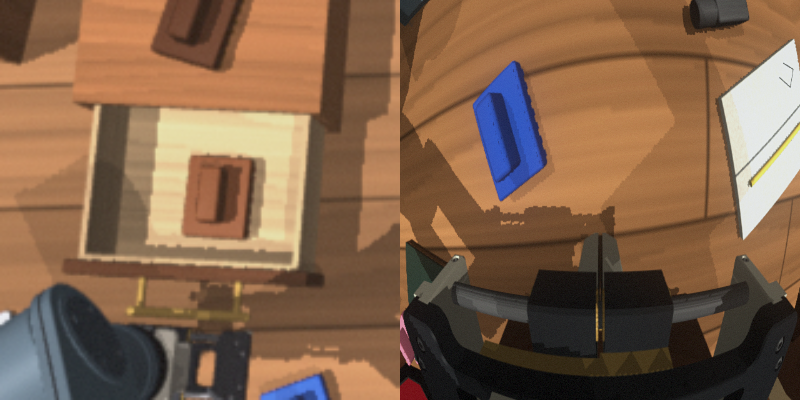

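The block lies flat, handle up, in the drawer (composite pixel (218,195)), and the closed fingers are in front of the brass bar. Next I push.

```bash
python3 - <<'E'
from h import *
cy=-.09;ix=np.array([np.cos(cy),np.sin(cy),0]);p=np.array(robot.current_tcp_pos())
print('stop',robot.move_linear(list(p+ix*245),speed=70,f_stop=14),robot.current_tcp_pos()-p,robot.current_contact_force())
robot.sleep(.3)
q=np.array(robot.current_tcp_pos());robot.move_linear(list(q-ix*60),speed=150)
robot.move_linear(list(q-ix*60+[0,0,170]),speed=200)
robot.move_gripper(1.0)
g=np.array([417.2,-271,0.]);pre=g+[0,0,230]
M=ori([0,0,-1],[np.cos(-.95),np.sin(-.95),0]);e=best(pre,M)
print(e,robot.inverse_kinematics(list(pre),e))
robot.move_ptp(list(pre),e)
print(robot.current_t(),robot.current_tcp_pos())
get('top','t4');get('wrist','w4')
cv2.imwrite('pics/v4.png',np.hstack([cv2.resize(load('t4')['img'][60:320,120:400],(400,400)),cv2.resize(load('w4')['img'][:,120:520],(400,400))]))
E
```

```text
stop True [192.78060422 -17.82781182  -0.99901871] [-0.64069512 -0.52891269  1.12024302]
[np.float64(3.141592653589793), np.float64(0.0), np.float64(0.6207963267948966)] [-8.00673269e-01  1.55768305e-01  1.63771213e+00 -4.44089210e-16
  1.34811222e+00  1.49326731e-01]
22.6917 [ 417.66702788 -270.39081858  230.05393567]
```

View pics/v4.png

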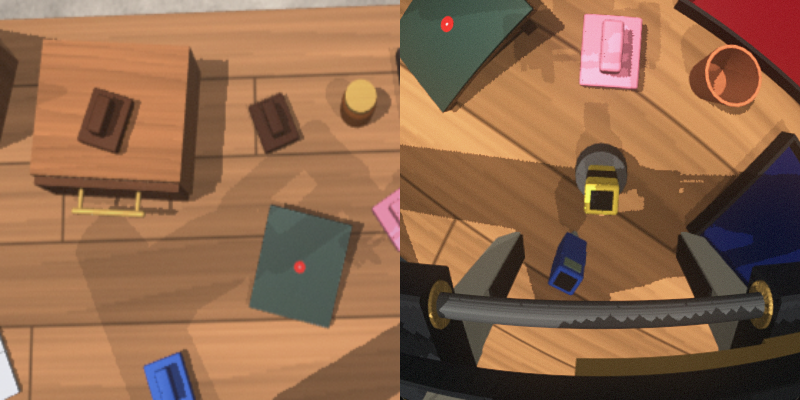

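The drawer looks shut in the top view, the red dot is bare at about (330,233) full-frame, and the gauge is centred between the open fingers. I'll check the numbers before gripping.

```bash
python3 - <<'E'
from h import *
a,b=load('top0'),load('t4');w=load('w4')
def cen(c,lo,hi,box):
    x0,x1,y0,y1=box;h=cv2.cvtColor(c['img'],cv2.COLOR_BGR2HSV)[y0:y1,x0:x1];m=cv2.inRange(h,lo,hi)
    k,l,st,ce=cv2.connectedComponentsWithStats(m);i=1+np.argmax(st[1:,4]);return ce[i]+[x0,y0],st[i,4]
y=((20,130,120),(32,255,255))
for c,box in((a,(155,225,250,275)),(b,(165,225,190,215))):
    ce,n=cen(c,*y,box);print('bar',ce,n,at_z(c,*ce,87))
ce,n=cen(b,(0,170,150),(6,255,255),(290,375,190,280));print('dot',ce,n,at_z(b,*ce,42))
h=cv2.cvtColor(w['img'],cv2.COLOR_BGR2HSV)
W=w['img'].shape;f=200/np.tan(np.radians(w['fovy'])/2)
print('gauge top w',at_z(w,321,200,140)); 
ce,n=cen(w,(0,170,150),(8,255,255),(120,200,0,60));print('dot w',ce,n,at_z(w,*ce,42))
print('eye',w['eye'],robot.current_tcp_pos())
E
```

```text
bar [189.13953488 263.12790698] 86 [400.31640901 341.85147722  87.        ]
bar [204.01818182 197.89090909] 55 [561.57142515 306.77385869  87.        ]
dot [329.12903226 233.25806452] 31 [466.90434201  -4.81413078  42.        ]
gauge top w [ 419.5095801  -270.95668387  140.        ]
dot w [166.67857143  23.54285714] 140 [467.66519054  -4.53170665  42.        ]
eye [ 484.23795849 -223.33791488  395.75663187] [ 417.68456196 -270.34547775  230.02835523]
```

```bash
python3 - <<'E'
from h import *
cy=-.09;ix=np.array([np.cos(cy),np.sin(cy),0]);iy=np.array([-np.sin(cy),np.cos(cy),0])
q=np.array([547.84,326.65,72.]);a=q-ix*30
M=ori([0,0,-1],iy)
robot.move_gripper(0)
up=a+[0,0,150];e=best(up,M);robot.move_ptp(list(up),e);robot.move_linear(list(a),speed=250,f_stop=15)
print('stop',robot.move_linear(list(q+ix*25),speed=50,f_stop=25),(np.array(robot.current_tcp_pos())-q)@ix,robot.current_contact_force())
robot.sleep(.2);print((np.array(robot.current_tcp_pos())-q)@ix,robot.current_contact_force())
q=np.array(robot.current_tcp_pos())
robot.move_linear(list(q-ix*30),speed=150);print(robot.current_t())
get('wrist','w5')
robot.move_linear(list(q-ix*30+[0,0,150]),speed=250)
get('top','t5');print(robot.current_t())
E
```

```text
stop True -0.025564954205456614 [-0.63333646  0.09349013  0.50853176]
-0.5450686888563963 [-0.24677826 -0.0511827  -0.33558766]
28.4417
29.2917
```

The second push (25 N) stopped at the same place, so the drawer is against its end stop. On to the gauge.

```bash
python3 - <<'E'
from h import *
g=np.array([417.8,-271,0.]);pre=g+[0,0,190]
M=ori([0,0,-1],[np.cos(-.95),np.sin(-.95),0]);e=best(pre,M)
robot.move_gripper(1.0);robot.move_ptp(list(pre),e)
print('stop',robot.move_linear(list(g+[0,0,76]),speed=100,f_stop=8))
robot.move_gripper(0.0);print('w',robot.current_gripper_width()*93,robot.current_finger_force(),robot.current_tcp_pos())
robot.move_linear(list(g+[0,0,170]),speed=80)
print('w',robot.current_gripper_width()*93,robot.current_contact_force())
yaw=-.258;n=N(yaw);spot=np.array([467,-5,42.])
t=spot+n*(62+40)
o=[]
for k in range(12):
    a=k*np.pi/12
    y=np.array([np.cos(a),np.sin(a),0]);
    try:
        e=best(t,ori(-n,y));q=np.array(robot.inverse_kinematics(list(t),e));o.append((np.abs(q-np.array(robot.current_qpos())).max(),a,e))
    except ValueError: pass
# square to the bed's across axis, like the block grasp
e=best(t,ori(-n,[-np.sin(yaw),np.cos(yaw),0]));print(np.round(robot.inverse_kinematics(list(t),e),2),min(o,key=lambda r:r[0])[:2])
robot.move_ptp(list(t),e)
print(robot.current_t(),robot.current_tcp_pos()-t,robot.current_contact_force())
get('wrist','w6');get('scene','s6');get('top','t6')
s=load('s6')['img'][120:260,240:380]
cv2.imwrite('pics/v6.png',np.hstack([cv2.resize(s,(400,400),interpolation=cv2.INTER_CUBIC),cv2.resize(load('w6')['img'][:,120:520],(400,400))]))
E
```

```text
stop False
w 30.37001199588848 29.396221339702606 [ 417.79607952 -271.01759192   75.97360015]
w 30.781426552674265 [-0.12876892 -0.05707696 -2.44255901]
[-0.25 -0.02  2.1  -0.    0.8   1.58] (np.float64(0.552406427138258), 2.356194490192345)
37.8583 [ 0.40556926 -0.41631375  0.17434858] [ 0.12862509 -0.13679023 -2.64360378]
```

View pics/v6.png

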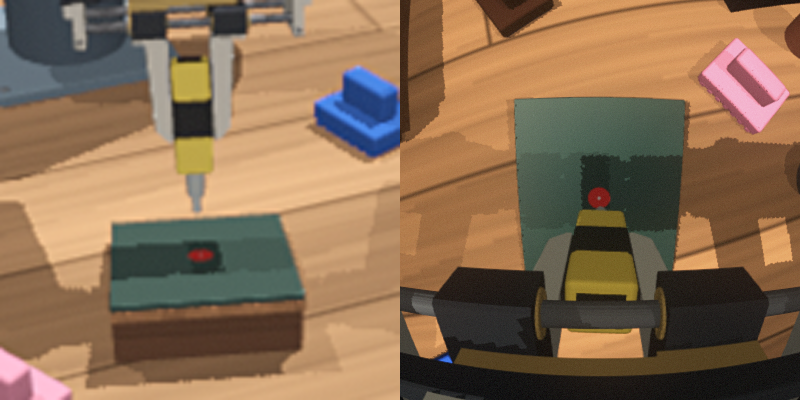

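The gauge is held straight in line with the tool; its tip is at wrist pixel (319,209) with the red dot just beyond at (319,198). I'll triangulate both for the relative offset.

```bash
python3 - <<'E'
from h import *
w,s=load('w6'),load('s6');n=N(-.258)
tip=tri(s,(308.95,193.5),w,(319,209));dot=tri(s,(310.4,209.6),w,(319,198))
print(tip,dot,'dot on z42 w',at_z(w,319,198,42),'s',at_z(s,310.4,209.6,42))
exp=np.array([467,-5,42])+40*n;print('exp tip',exp)
d=tip-dot;print('normal',d@n,'lateral',d-n*(d@n))
# ray of wrist tip at expected plane
r=ray(w,319,209);e=np.array(w['eye']);k=((exp-e)@n)/(r@n);print('tip on plane w',e+k*r-exp)
E
```

```text
[460.61922671  -2.40381236  82.79556406] [467.68537981  -3.30752072  41.17461237] dot on z42 w [467.24958572  -4.75358778  42.        ] s [469.17519728  -2.2032836   42.        ]
exp tip [456.9898689   -2.35851517  80.63702671]
normal 42.03075182179388 lateral [ 3.4521803  -1.87188148  1.02236966]
tip on plane w [ 3.32878982 -0.68687016  0.90938622]
```

```bash
python3 - <<'E'
from h import *
n=N(-.258);sp=np.array([465.6,-4.2,42.])
F=lambda:np.mean([np.array(robot.current_contact_force())@n for _ in range(1)])
def Fm():
    v=[]
    for _ in range(5): robot.sleep(.03);v.append(np.array(robot.current_contact_force())@n)
    return np.mean(v)
robot.move_linear(list(sp+n*72),speed=60,f_stop=5);f0=Fm();print('f0',f0)
for d in np.arange(68,50,-1.0):
    robot.move_linear(list(sp+n*d),speed=20,f_stop=7);f=Fm()-f0
    print(d,round(f,2),end=' | ')
    if f>4.2:break
robot.sleep(.3);print('\nF',Fm()-f0,robot.current_t(),robot.current_gripper_width()*93,(np.array(robot.current_tcp_pos())-sp)@n)
get('wrist','w7');get('scene','s7')
s=load('s7')['img'][140:240,260:360]
cv2.imwrite('pics/v7.png',np.hstack([cv2.resize(s,(400,400),interpolation=cv2.INTER_CUBIC),cv2.resize(load('w7')['img'][100:300,220:420],(400,400),interpolation=cv2.INTER_CUBIC)]))
E
```

```text
f0 -1.8857489619661316
68.0 0.25 | 67.0 -0.01 | 66.0 -0.27 | 65.0 -0.12 | 64.0 0.02 | 63.0 0.02 | 62.0 1.76 | 61.0 2.53 | 60.0 3.04 | 59.0 3.53 | 58.0 3.64 | 57.0 4.56 | 
F 4.421106619952261 44.3833 30.17097246020482 57.024520704236515
```

View pics/v7.png

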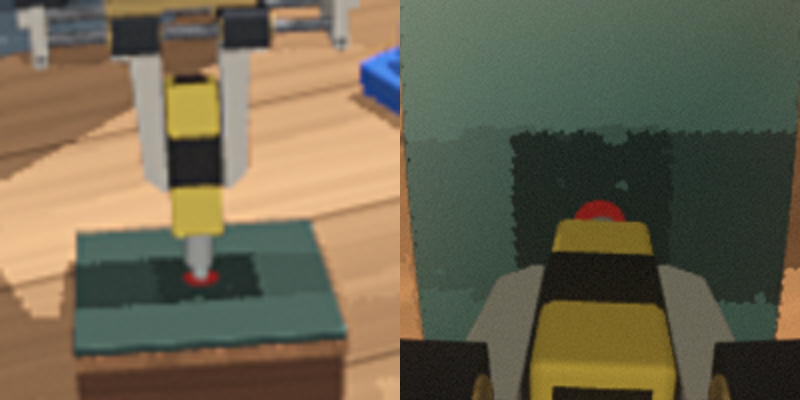

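The plunger stands in the red dot (scene crop (202,276)), square to the face. The force is 4.4 N, which puts it about 5.5 mm in.

```bash
python3 -c "
from h import *
print(robot.hand_in(),robot.current_t())"
```

```text
the job is handed in; nothing more can be done
the job is handed in; nothing more can be done
```

Job handed in at about 44 s of the 70 s allowed: the block lies handle up in the drawer, which is shut against its stop, and the gauge is held square on the red dot at about 4.4 N, with the plunger roughly 5.5 mm in; the hand-in call gave no verdict.

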